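Bolt the sprung lid of an engraver's stock case

ROBOT

A 6-joint arm with a two-finger parallel gripper is mounted at the origin on the work surface. World frame = base frame: x ahead of the robot, y to its left, z up, the work surface at z = 0. Lengths are in m, angles in rad, forces in N, time in s.
With the tool pointing down it reaches from about 0.375 to 0.975 m from the base axis. Payload 3.8 kg.
Tool frame: the origin (TCP) lies midway between the tips of the shut fingers; the grasp point (between the pads) lies 19 mm behind it; x points along the fingers, z is the direction in which the jaws open and shut, and the axes are right-handed (so a half turn about x gives the same grasp; the last joint's range is limited). The gripper opens to 85 mm and grips with 20 to 120 N. Pads are 22 mm wide; open, the fingers measure 114 mm over their backs; the gripper's body (76 mm by 85 mm) begins 54 mm behind the grasp point. The pads swing forward as they close: fully open they stand 13 mm farther back than shut.
Start: joints at [1.31, 0.264, 1.604, -0, 1.274, -0.037], TCP at [0.15, 0.658, 0.231] pointing down, gripper open.
Joint ranges: [-2.63, 2.63], [-0.94, 2.18], [0.31, 2.57], [-1.31, 4.45], [0, 2.66], [-2.55, 2.55]. Speed limits (rad/s): [2.57, 2.57, 3.14, 3.14, 3.14, 3.14].

INTERFACE

Orientations are given as a rotation vector (axis times angle).
In Python, from workcell import * gives the robot as it stands. The module is installed in compiled form; this text tells all that it offers.
- The arm moves only by the tool carry_out, never from a script. Its arguments are lists of equal length, an entry for each row: "offset": the shift along the tool's x, y, z in cm, a list of three; "delta_rot": the turn, a rotation vector about the tool's x, y, z in degrees, a list of three. A call has exactly 5 rows; each row shifts and turns the commanded pose from where the row before left it, along the tool's axes as they then stand; what a row does not reach is not made up. A row lasts 1/12 s, in which the tool goes at most 41.7 mm and 7.16 degrees, less where a joint would pass 70% of its speed; a pose out of reach is approached as far as the arm can. A call is refused whole if a number of a shift passes 4.17 or a number of a turn 7.16, either way. A call with a gripper value outside its range is refused whole. "fingers" is the opening, from -1 (shut) to 1 (fully open), set as the call begins (left out, the last holds). The fingers move at their own pace and stop on an object; "newtons" is the grip in N (left out, the last holds). Time passes only in rows, so rows that do not move let the fingers close, or fill a call up. It gives the time, the measured TCP pose, the force and the opening at its end, in the units of the state.
- read_state(): the state, without advancing time (a new reading comes with each control period).
- read_camera(name): name is "side" or "top"; returns (picture, depth): 384x512x3 uint8, red, green, blue; 384x512 float32, m along the optical axis (not along the pixel's ray), 0 where there is no reading.
- get_calibration(name): a dict with "fx", "fy", "cx", "cy" (pixels), "R" (3x3) and "t" (3): a world point X has camera coordinates R X + t. Camera axes: x right, y down, z forward; pixel columns grow to the right and rows downward; lengths in m; the calibration is good to about 2 mm. A picture is of the moment at which its call begins. get_calibration takes no time and is no camera call.
- finish_job(): hands the job in, once; it reports no verdict.
The state is a dict: "time": time; "q": joint angles; "joint_vel": joint speeds; "joint_torque": joint torques, N m; "tool_pos": TCP position; "tcp_rot": TCP orientation; "wrist_force": force on the tool from outside, world axes, zero at the start; "torque": the same for the moment, N m; "width": opening from 0.0 (shut) to 1.0 (fully open).
Only numpy, scipy, OpenCV 4.12 (cv2) and the standard library are available. Lean on these libraries where they do the work, as an engineer would, in place of code of your own. Each camera call takes 0.05 s, during which the arm holds its last target. There are 200 camera calls.

TASK

Press the case's sprung lid right down onto its sill and, keeping it down, push its steel bolt across until the tip sits fully home against the bottom of the keeper, then let go so that the bolt alone holds the lid. Do it by feel, as the sill's height is not known: press the lid and the bolt only gently against their stops (they must never take more than about 25 N), and leave the bowl, mallet and pot where they are.

Things in the scene. Friction and masses are not known exactly. Their poses are not given: they have to be found in the camera images.
- case: Dark wooden stock case, fixed, 240 (x) x 360 (y) x 86 mm high. Origin: centre of its underside; z up, y along its front edge towards the keeper, -x its front (robot side). Its top is the lid from y = -180 to 80 mm, and a fixed deck (86 mm high) from 84 to 180 mm. The lid's hinge axis runs along y at x = 120, z = 74 mm. The lid's front edge comes down on the sill.
- lid (a joint): Opening angle of the 16 mm thick wooden lid (rad): 0 = level, positive = front edge up. Springs hold it ajar at about 0.3 to 0.36. It lands on the sill somewhere between 0 and 0.121, different each time. Keeping it down takes 2 to 11 N downwards at the tab, hinge friction included; let go unbolted, it rises.
- bolt (a joint): How far the bolt has been slid along the case's +y (m). Starts at 0 to 0.012. Home (tip on the keeper's bottom) lies at about 0.046 to 0.054, depending on where the keeper is. Sliding friction about 2 N.
- knob (a point): Grip point on the bolt's upright steel tab, 46 mm above the bolt's axis. The tab is 14 mm (across the bolt) x 16 mm (along it), its top 16 mm above this point. It turns with the lid about the hinge: at lid 0, bolt 0 this point is at x = -95, y = -10, z = 144 mm in the case's frame. Two steel guides for the bolt stand 20 mm above the lid's top, either side of the tab.
- bolt_tip (a point): Centre of the bolt's tip. The bolt is a 10 x 10 mm square steel bar along the case's y, its axis 12 mm above the lid's top. The tip is 70 mm ahead (+y) of the tab's centre and has a 3 mm long, 6 mm square nose.
- keeper_end (a point): Centre of the keeper's closed bottom, 20 mm inside the mouth along y: the bolt's hard stop. Along y it is true; its height is that of the bar's lowest setting, so the real one is 0 to 26 mm higher.
- bowl: Loose brass bowl, 90 mm across, 50 mm high, left of the case. Origin: centre of its underside. Leave alone.
- mallet: Loose hammer lying right of the case. Origin under its middle. Leave alone.
- pot: Loose copper pot, 84 mm across, 150 mm high, in front of the case, to the left. Origin: centre of its underside. Leave alone.
- strike: Fixed foot, on the case's front, of a steel strike bar that carries both sill and keeper. The bar is set 0 to 26 mm above its lowest setting, different each time and not measured: feel for it. Origin: under the keeper's mouth, 12 mm below its middle at the lowest setting; y points into the keeper, parallel to the case's y.
- sill (a point): Top centre of the sill at its lowest setting (the real one is 0 to 26 mm higher): a steel lip 24 x 250 mm along y under the lid's front edge, the lid's hard stop.
- keeper_mouth (a point): Middle of the keeper's mouth at its lowest setting (the real one is 0 to 26 mm higher, as much as the sill). The keeper is a steel box 32 x 26 mm, its top 15 mm above the mouth's middle; the mouth is 14 mm high, 20 mm wide. With the lid down on the sill the bolt meets it, with 1 to 2 mm clearance above and below; with the lid higher it strikes the keeper's face.

How it is judged:
By the outcome, as a careful person would: the job done as asked, in the order asked, and still so for the second after the job is handed in, with the robot touching nothing.
It also fails if it takes over 72 s, if anything falls off the work surface, if the arm or the gripper's body presses on something with over 40 N, if the wrist force passes 120 N, or if a joint passes its speed limit or range.

## Working session

There is one attempt and no reset: what is moved stays moved. The work goes in short steps, Python scripts to look and compute and a tool call to move; the robot and the scene stay as the last step left them, time stands still between calls to the robot, and variables do not carry over. Pictures are saved under pics/ and viewed, about 8 in all and at most 12, crops included, and the job is handed in when it is done.

Besides the shell and the picture viewer there is one more tool, called after "Call:" in YAML: its name, and indented under it one key for each argument. carry_out: Moves the arm, as the interface text tells. Its arguments: {"type":"object","properties":{"offset":{"type":"array"},"delta_rot":{"type":"array"},"fingers":{"type":"number"},"newtons":{"type":"number"}},"required":["offset","delta_rot"]}

```bash
mkdir -p pics; python3 - <<'E'
from workcell import *
import cv2,numpy as np
print(read_state())
for n in("top","side"):
    p,d=read_camera(n); cv2.imwrite(f"pics/{n}0.png",p[:,:,::-1]); np.save(f"{n}0.npy",d)
    print(get_calibration(n))
E
```

```text
{'time': 0.0, 'q': array([ 1.31008489e+00,  2.64774148e-01,  1.60541134e+00,  1.20666817e-05,
        1.27369060e+00, -3.68727367e-02]), 'joint_vel': array([-0.00038843, -0.00077104,  0.00078326,  0.00074409,  0.00281223,
       -0.0002053 ]), 'joint_torque': array([-3.34510187e-04, -5.15104294e+01, -3.67302489e+01,  1.60737563e-04,
        1.29548932e-02,  6.53763550e-07]), 'tool_pos': array([0.14961978, 0.65744258, 0.22992772]), 'tcp_rot': array([-1.04414518,  1.30869684,  1.04189067]), 'wrist_force': array([-0.50146089,  0.16117209, -0.45565849]), 'torque': array([-0.00510736, -0.01063357, -0.00987412]), 'width': 1.002113281309965}
{'fx': 409.04761800217267, 'fy': 409.04761800217267, 'cx': 251.35192950850322, 'cy': 190.52642828843426, 'R': array([[-0.02484292, -0.99966162, -0.00771183],
       [-0.9981554 ,  0.02523147, -0.05521927],
       [ 0.05539517,  0.0063258 , -0.99844447]]), 't': array([0.04811505, 0.57144641, 1.04107518])}
{'fx': 349.96801315546827, 'fy': 349.96801315546827, 'cx': 251.64238864797716, 'cy': 196.5291597171387, 'R': array([[ 0.99890425, -0.04612447,  0.00792628],
       [-0.01953701, -0.56487102, -0.8249479 ],
       [ 0.04252761,  0.82388911, -0.5651532 ]]), 't': array([-0.56727162,  0.13597457,  0.80475742])}
```

View pics/top0.png

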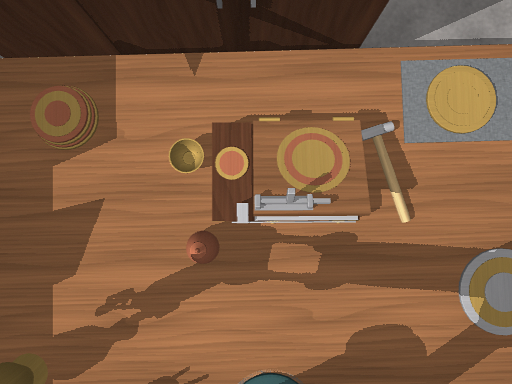

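View pics/side0.png

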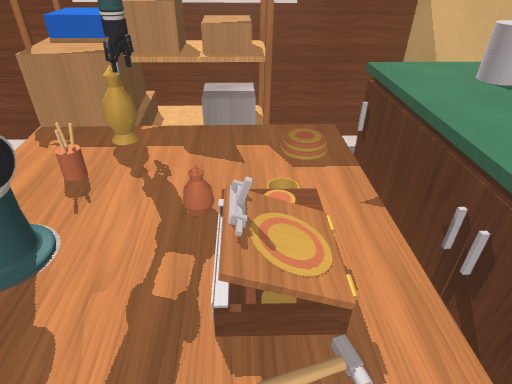

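The top view shows the case's deck at px (213–252, 123–220), the tab near (291,193), the keeper at (243,212) and the sill bar along row 218. The pot is at (203,247). The side view shows the lid ajar.

```bash
cat > h.py <<'E'
from workcell import *
import cv2,numpy as np
def cloud(n,d):
    c=get_calibration(n); v,u=np.mgrid[:384,:512]
    P=np.stack([(u-c['cx'])/c['fx']*d,(v-c['cy'])/c['fy']*d,d],-1)
    return (P-c['t'])@c['R']
def project(n,X):
    c=get_calibration(n); p=c['R']@X+c['t']
    return p[0]/p[2]*c['fx']+c['cx'],p[1]/p[2]*c['fy']+c['cy']
E
python3 - <<'E'
from h import *
d=np.load('top0.npy');W=cloud('top',d)
p=cv2.imread('pics/top0.png')
cv2.imwrite('pics/c1.png',cv2.resize(p[115:230,205:370],None,fx=4.8,fy=4.8,interpolation=cv2.INTER_CUBIC))
np.set_printoptions(precision=4,suppress=True)
def r(n,u,v): print(n,W[v,u])
r('deck',232,190);r('deck2',225,135);r('keeper',243,212);r('keeper2',243,207);r('tab',291,192);r('tab',291,195);r('pot',203,245);r('sill',300,218);r('sill',350,217)
# deck: points with z 80..92mm
m=np.zeros(d.shape,bool);m[115:226,205:256]=1
m&=(abs(W[...,2]-.086)<.006)
pts=W[m][:,:2].astype(np.float32);print(len(pts),W[m][:,2].mean());print(cv2.minAreaRect(pts*1000),cv2.boxPoints(cv2.minAreaRect(pts*1000)))
m=np.zeros(d.shape,bool);m[180:226,225:340]=1
for lo,hi in((.19,.25),(.1,.13)):
    k=m&(W[...,2]>lo)&(W[...,2]<hi)
    v,u=np.nonzero(k); print(lo,len(v),list(zip(u,v,(W[k]*1000).round().astype(int).tolist()))[:30] if lo>.15 else (u.min(),u.max(),v.min(),v.max(),W[k].mean(0)))
# lid slope
k=np.zeros(d.shape,bool);k[125:190,262:360]=1
P=W[k];A=np.c_[P[:,:2],np.ones(len(P))];c=np.linalg.lstsq(A,P[:,2],rcond=None)[0];print('lid plane',c,np.arctan(np.hypot(*c[:2])))
E
```

```text
deck [0.5709 0.0799 0.0882]
deck2 [0.7054 0.094  0.0864]
keeper [0.5172 0.0538 0.1195]
keeper2 [0.5288 0.0534 0.1246]
tab [ 0.5557 -0.0495  0.2258]
tab [ 0.5497 -0.0498  0.2205]
pot [0.4437 0.1475 0.1249]
sill [ 0.4994 -0.083   0.0755]
sill [ 0.4988 -0.2042  0.0752]
3675 0.08671594762143699
((616.4141845703125, 75.30005645751953), (105.1323471069336, 245.30064392089844), 88.83301544189453) [[492.7187  25.2427]
 [737.9685  20.2469]
 [740.1096 125.3574]
 [494.8599 130.3533]]
0.19 102 [(np.int64(288), np.int64(188), [564, -44, 223]), (np.int64(289), np.int64(188), [564, -46, 224]), (np.int64(290), np.int64(188), [564, -48, 223]), (np.int64(291), np.int64(188), [564, -50, 223]), (np.int64(292), np.int64(188), [564, -52, 222]), (np.int64(293), np.int64(188), [564, -54, 225]), (np.int64(294), np.int64(188), [564, -56, 224]), (np.int64(288), np.int64(189), [562, -43, 225]), (np.int64(289), np.int64(189), [562, -46, 225]), (np.int64(290), np.int64(189), [562, -48, 225]), (np.int64(291), np.int64(189), [562, -50, 224]), (np.int64(292), np.int64(189), [562, -52, 226]), (np.int64(293), np.int64
[... 314 characters left out ...]
5]), (np.int64(292), np.int64(190), [560, -52, 224]), (np.int64(293), np.int64(190), [560, -54, 225]), (np.int64(294), np.int64(190), [560, -56, 225]), (np.int64(287), np.int64(191), [558, -42, 216]), (np.int64(288), np.int64(191), [558, -43, 225]), (np.int64(289), np.int64(191), [558, -46, 224]), (np.int64(290), np.int64(191), [558, -47, 225]), (np.int64(291), np.int64(191), [558, -49, 228]), (np.int64(292), np.int64(191), [558, -51, 227]), (np.int64(293), np.int64(191), [558, -54, 225]), (np.int64(294), np.int64(191), [558, -56, 224])]
0.1 166 (np.int64(237), np.int64(247), np.int64(203), np.int64(222), array([0.5214, 0.0559, 0.1185]))
lid plane [-0.4945  0.0766  0.4483] 0.4639691753408463
```

View pics/c1.png

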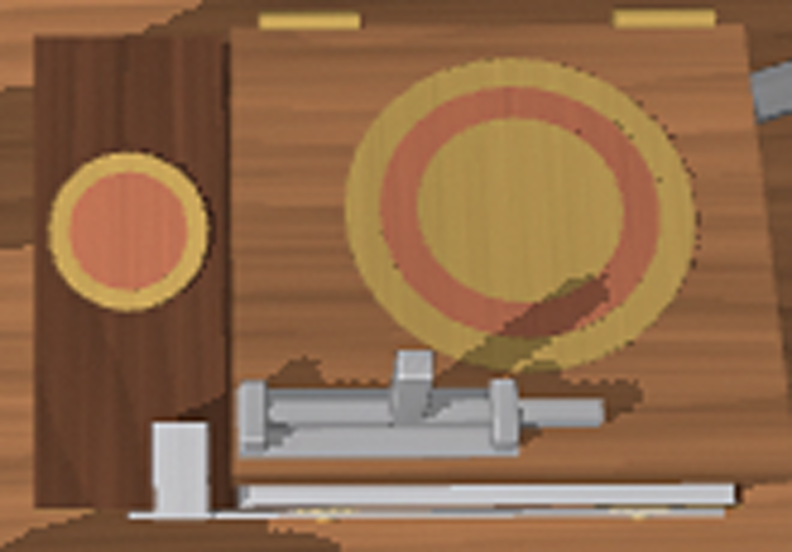

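```bash
cat >> h.py <<'E'
from scipy.spatial.transform import Rotation as Ro
np.set_printoptions(precision=3,suppress=True)
def case_pose(th,bolt=.010,c=(.6138,-.0567),yaw=-.02,along=0.):
    "TCP target: grasp point at knob (+along up the tab), tool x down along the tab, z along case y"
    r=Ro.from_euler('z',yaw); l=np.array([-.215,0,.070+along-.019])
    k=Ro.from_euler('y',th).apply(l)+[.120,-.010+bolt,.074]
    R=r*Ro.from_euler('y',th)
    # tool axes in lid frame: x=-z, z=y, y=z cross x = -x... 
    T=np.c_[[0,0,-1],np.cross([0,1,0],[0,0,-1]),[0,1,0]]
    return r.apply(k)+[*c,0],R*Ro.from_matrix(T)
def delta(p,R,s=None):
    s=s or read_state(); R0=Ro.from_rotvec(s['tcp_rot'])
    return R0.inv().apply(p-s['tool_pos'])*100,(R0.inv()*R).as_rotvec(degrees=True)
E
python3 - <<'E'
from h import *
s=read_state();print(Ro.from_rotvec(s['tcp_rot']).as_matrix())
for th in(.33,.04):
    p,R=case_pose(th);print(p,R.as_matrix());print(delta(p,R))
    print(delta(p,R*Ro.from_euler('x',np.pi)))
E
```

```text
[[-0.001 -0.975  0.222]
 [-0.002  0.222  0.975]
 [-1.     0.    -0.002]]
[ 0.547 -0.055  0.192] [[-0.324 -0.946  0.02 ]
 [ 0.006  0.019  1.   ]
 [-0.946  0.324  0.   ]]
(array([  3.936, -54.561, -60.682]), array([-11.592,   1.81 ,  18.825]))
(array([  3.936, -54.561, -60.682]), array([166.156,  27.643,  -2.658]))
[ 0.521 -0.055  0.134] [[-0.04  -0.999  0.02 ]
 [ 0.001  0.02   1.   ]
 [-0.999  0.04  -0.   ]]
(array([  9.774, -52.024, -61.195]), array([-11.68 ,   0.115,   2.268]))
(array([  9.774, -52.024, -61.195]), array([168.288,   3.342,  -0.17 ]))
```

Call:
carry_out:
  offset:
    - [-1.5, -1.5, -1.5]
    - [-1.5, -2.3, -2.4]
    - [-1, -2.3, -2.4]
    - [-1, -2.3, -2.4]
    - [-1, -2.3, -2.4]
  delta_rot:
    - [0, 0, 0]
    - [0, 0, 0]
    - [0, 0, 0]
    - [0, 0, 0]
    - [0, 0, 0]
  fingers: 1

```text
time: 0.52
tool_pos: [0.2298, 0.5247, 0.2911]
tcp_rot: [-1.044, 1.307, 1.043]
wrist_force: [0.5, 0.1, -0.1]
width: 0.999
```

Call:
carry_out:
  offset:
    - [-0.5, -2.4, -2.4]
    - [-0.5, -2.4, -2.4]
    - [0, -2.4, -2.4]
    - [0, -2.4, -2.4]
    - [0, -2.4, -2.4]
  delta_rot:
    - [0, 0, 0]
    - [0, 0, 0]
    - [0, 0, 0]
    - [0, 0, 0]
    - [0, 0, 0]

```text
time: 0.93
tool_pos: [0.3202, 0.3809, 0.301]
tcp_rot: [-1.043, 1.307, 1.043]
wrist_force: [-0.3, 0.7, -0.9]
width: 0.999
```

Call:
carry_out:
  offset:
    - [0, -2.4, -2.4]
    - [0, -2.4, -2.4]
    - [0, -2.4, -2.4]
    - [0, -2.4, -2.4]
    - [0, -2.4, -2.4]
  delta_rot:
    - [0, 0, 0]
    - [0, 0, 0]
    - [0, 0, 0]
    - [0, 0, 0]
    - [0, 0, 0]

```text
time: 1.35
tool_pos: [0.4105, 0.2372, 0.3009]
tcp_rot: [-1.043, 1.307, 1.043]
wrist_force: [0.2, -0.6, -0.1]
width: 1.002
```

Call:
carry_out:
  offset:
    - [0, -2.4, -2.4]
    - [0, -2.4, -2.4]
    - [0, -2.4, -2.4]
    - [0, -2.4, -2.4]
    - [0, -2.4, -2.4]
  delta_rot:
    - [0, 0, 0]
    - [0, 0, 0]
    - [0, 0, 0]
    - [0, 0, 0]
    - [0, 0, 0]

```text
time: 1.77
tool_pos: [0.5009, 0.0936, 0.3009]
tcp_rot: [-1.042, 1.307, 1.043]
wrist_force: [1.0, 0.6, -0.6]
width: 0.999
```

Call:
carry_out:
  offset:
    - [0, -2.4, -2.4]
    - [0, -2.4, -2.4]
    - [0, -2, -2]
    - [0, 0, 0]
    - [0, 0, 0]
  delta_rot:
    - [0, 0, 0]
    - [0, 0, 0]
    - [0, 0, 0]
    - [0, 0, 0]
    - [0, 0, 0]

```text
time: 2.18
tool_pos: [0.5519, 0.0126, 0.3004]
tcp_rot: [-1.04, 1.309, 1.042]
wrist_force: [-0.7, 0.0, -0.2]
width: 0.998
```

```bash
python3 - <<'E'
from h import *
s=read_state();print(s['time'],s['tool_pos'],s['q'],s['width'])
p,R=case_pose(.33);print(delta(p,R)); print(R.inv().apply(p-s['tool_pos'])*100)
E
```

```text
2.1833 [0.552 0.013 0.3  ] [-0.022 -0.004  1.778  0.     1.369 -1.367] 0.9984085651942283
(array([10.847, -1.061, -6.733]), array([-11.734,   1.955,  18.738]))
[10.38  -3.172 -6.806]
```

Call:
carry_out:
  offset:
    - [0, 0, -2]
    - [0, 0, -2]
    - [0, 0, 0]
    - [0, -1.6, -1.2]
    - [0, -1.6, -1.2]
  delta_rot:
    - [-3.9, 0.65, 6.25]
    - [-3.9, 0.65, 6.25]
    - [-3.9, 0.65, 6.25]
    - [0, 0, 0]
    - [0, 0, 0]

```text
time: 2.6
tool_pos: [0.5745, -0.0489, 0.2903]
tcp_rot: [-1.022, 1.449, 1.425]
wrist_force: [0.7, -0.4, -0.5]
width: 1.001
```

Call:
carry_out:
  offset:
    - [1.5, 0, 0]
    - [1.5, 0, 0]
    - [0, 0, 0]
    - [0, 0, 0]
    - [0, 0, 0]
  delta_rot:
    - [0, 0, 0]
    - [0, 0, 0]
    - [0, 0, 0]
    - [0, 0, 0]
    - [0, 0, 0]

```text
time: 3.02
tool_pos: [0.5647, -0.0491, 0.2637]
tcp_rot: [-1.023, 1.448, 1.422]
wrist_force: [-0.8, -0.3, -0.1]
width: 0.998
```

```bash
python3 - <<'E'
from h import *
s=read_state();print(s['time'],s['tool_pos'],s['q'],s['wrist_force'])
p,R=case_pose(.33,.0155);print(delta(p,R))
a,d=read_camera('side');b,_=read_camera('top')
print(project('side',s['tool_pos']),project('top',s['tool_pos']))
u,v=map(int,project('side',p)); print(u,v)
c1=a[100:270,150:310,::-1];c2=b[120:250,215:365,::-1]
f=lambda c:cv2.resize(c,(400,int(400*c.shape[0]/c.shape[1])),interpolation=cv2.INTER_CUBIC)
c1,c2=f(c1),f(c2);h=max(len(c1),len(c2));o=np.zeros((h,800,3),np.uint8);o[:len(c1),:400]=c1;o[:len(c2),400:]=c2
cv2.imwrite('pics/a1.png',o)
E
```

```text
3.0167 [ 0.565 -0.049  0.264] [-0.113  0.256  1.586 -0.029  1.616 -1.657] [-0.785 -0.299 -0.096]
(array([ 7.37 , -0.57 , -0.111]), array([-0.187, -0.007,  0.714]))
(np.float64(252.26477878320654), np.float64(161.01233327513762)) (np.float64(292.3802717191643), np.float64(186.48753319851767))
242 194
```

View pics/a1.png

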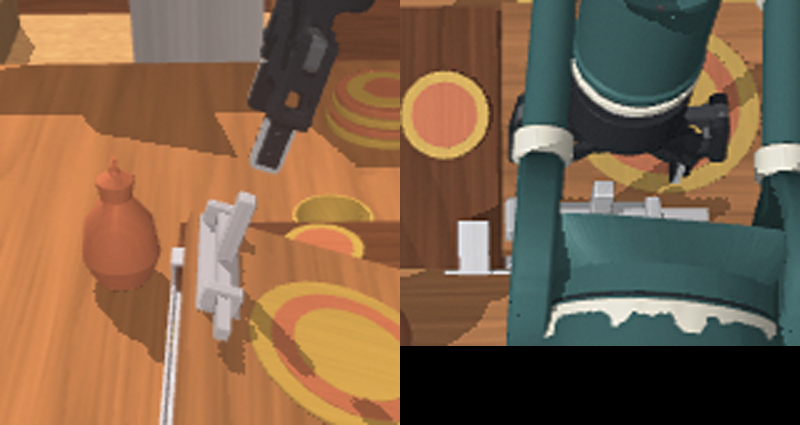

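Side view: the fingers sit just above and in line with the tab, whose top is at about px (248,180). The top view puts the tab at about (291,191), matching the measurement. Now I go in.

Call:
carry_out:
  offset:
    - [1.4, -0.5, 0]
    - [1.5, 0, 0]
    - [1.5, 0, 0]
    - [0, 0, 0]
    - [0, 0, 0]
  delta_rot:
    - [0, 0, 0.7]
    - [0, 0, 0]
    - [0, 0, 0]
    - [0, 0, 0]
    - [0, 0, 0]

```text
time: 3.53
tool_pos: [0.5546, -0.0496, 0.2186]
tcp_rot: [-1.013, 1.459, 1.432]
wrist_force: [-0.4, -0.3, -0.2]
width: 0.999
```

Call:
carry_out:
  offset:
    - [1.0, 0, 0]
    - [1.0, 0, 0]
    - [1.0, 0, 0]
    - [0, 0, 0]
    - [0, 0, 0]
  delta_rot:
    - [0, 0, 0]
    - [0, 0, 0]
    - [0, 0, 0]
    - [0, 0, 0]
    - [0, 0, 0]

```text
time: 3.95
tool_pos: [0.5447, -0.0495, 0.1904]
tcp_rot: [-1.013, 1.458, 1.432]
wrist_force: [-0.0, -0.5, -0.6]
width: 1.0
```

```bash
python3 - <<'E'
from h import *
s=read_state();print(s['time'],s['tool_pos'],s['q'],s['wrist_force'])
p,R=case_pose(.33,.0155);print(delta(p,R))
a,d=read_camera('side')
cv2.imwrite('pics/a2.png',cv2.resize(a[120:270,170:310,::-1],None,fx=4,fy=4,interpolation=cv2.INTER_CUBIC))
E
```

```text
3.95 [ 0.545 -0.049  0.19 ] [-0.116  0.277  1.7   -0.031  1.495 -1.655] [-0.041 -0.521 -0.587]
(array([-0.219, -0.17 , -0.034]), array([-0.246,  0.02 , -0.132]))
```

View pics/a2.png

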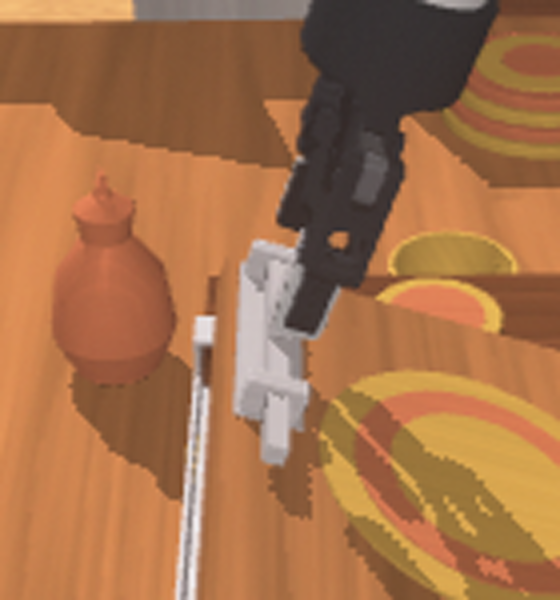

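The fingers straddle the tab, with the near finger at crop (310,300) covering it. Closing.

Call:
carry_out:
  offset:
    - [0, 0, 0]
    - [0, 0, 0]
    - [0, 0, 0]
    - [0, 0, 0]
    - [0, 0, 0]
  delta_rot:
    - [0, 0, 0]
    - [0, 0, 0]
    - [0, 0, 0]
    - [0, 0, 0]
    - [0, 0, 0]
  fingers: -1
  newtons: 40

```text
time: 4.42
tool_pos: [0.5458, -0.0496, 0.1916]
tcp_rot: [-1.015, 1.457, 1.43]
wrist_force: [-0.3, 0.3, 0.5]
width: 0.301
```

Call:
carry_out:
  offset:
    - [0, 0, 0]
    - [0, 0, 0]
    - [0, 0, 0]
    - [0, 0, 0]
    - [0, 0, 0]
  delta_rot:
    - [0, 0, 0]
    - [0, 0, 0]
    - [0, 0, 0]
    - [0, 0, 0]
    - [0, 0, 0]

```text
time: 4.83
tool_pos: [0.5457, -0.0495, 0.1915]
tcp_rot: [-1.015, 1.457, 1.43]
wrist_force: [-0.2, 0.6, 2.3]
width: 0.179
```

Call:
carry_out:
  offset:
    - [0, 0, 0]
    - [0, 0, 0]
    - [0, 0, 0]
    - [0, 0, 0]
    - [0, 0, 0]
  delta_rot:
    - [0, 0, 0]
    - [0, 0, 0]
    - [0, 0, 0]
    - [0, 0, 0]
    - [0, 0, 0]

```text
time: 5.25
tool_pos: [0.5457, -0.0495, 0.1915]
tcp_rot: [-1.014, 1.457, 1.43]
wrist_force: [0.5, 0.8, 3.2]
width: 0.179
```

Call:
carry_out:
  offset:
    - [0.75, 0.17, 0]
    - [0.75, 0.17, 0]
    - [0.75, 0.17, 0]
    - [0, 0, 0]
    - [0, 0, 0]
  delta_rot:
    - [0, 0, -2]
    - [0, 0, -2]
    - [0, 0, -2]
    - [0, 0, 0]
    - [0, 0, 0]

```text
time: 5.67
tool_pos: [0.5348, -0.0493, 0.1715]
tcp_rot: [-1.076, 1.382, 1.354]
wrist_force: [3.2, 0.2, 0.8]
width: 0.178
```

Call:
carry_out:
  offset:
    - [0.75, 0.17, 0]
    - [0.75, 0.17, 0]
    - [0, 0, 0]
    - [0, 0, 0]
    - [0, 0, 0]
  delta_rot:
    - [0, 0, -2]
    - [0, 0, -2]
    - [0, 0, 0]
    - [0, 0, 0]
    - [0, 0, 0]

```text
time: 6.08
tool_pos: [0.5289, -0.0492, 0.158]
tcp_rot: [-1.114, 1.333, 1.304]
wrist_force: [3.7, -0.4, 2.3]
width: 0.179
```

```bash
cat >> h.py <<'E'
def where():
    s=read_state(); R=Ro.from_rotvec(s['tcp_rot']); t=R.inv().apply
    from scipy.optimize import least_squares
    x=R.as_matrix()[:,0]; print('t',round(s['time'],2),'pos',s['tool_pos'],'tilt',np.arctan2(-x[0],-x[2]),'F',s['wrist_force'],'Ftool',t(s['wrist_force']),'M',s['torque'],'w',round(s['width'],3))
    for a in np.arange(0,.15,.03): print(round(a,2),case_pose(a,.0155)[0], end=' ')
    a=least_squares(lambda v:(case_pose(v[0],.0155)[0]-s['tool_pos'])[[0,2]],[.2]); print('\nlid from pos',a.x,a.fun)
E
python3 -c "from h import *;where()"
```

```text
t 6.08 pos [ 0.529 -0.049  0.158] tilt 0.1545859816945174 F [ 3.662 -0.358  2.285] Ftool [-2.822 -3.274 -0.272] M [ 0.125 -0.589  0.024] w 0.179
0.0 [ 0.519 -0.049  0.125] 0.03 [ 0.521 -0.049  0.131] 0.06 [ 0.522 -0.049  0.138] 0.09 [ 0.524 -0.049  0.144] 0.12 [ 0.527 -0.049  0.15 ] 
lid from pos [0.156] [ 0.001 -0.   ]
```

```bash
python3 - <<'E'
from h import *
d=np.load('top0.npy');W=cloud('top',d)
for rr in range(214,222): print(rr,np.median(W[rr,262:352],axis=0),W[rr,262:352,2].std())
print('keeper'); 
for rr in range(202,222): print(rr,W[rr,239:247].mean(0))
print('table',np.median(W[260:280,230:260,2]),'deck',np.median(W[185:200,220:245,2]))
E
```

```text
214 [ 0.509 -0.086  0.159] 0.09567177485173364
215 [ 0.507 -0.089  0.153] 0.0019095279865841924
216 [ 0.504 -0.099  0.077] 0.00205159354968858
217 [ 0.501 -0.099  0.077] 0.0016297547363672644
218 [ 0.499 -0.098  0.077] 0.0018785092527710432
219 [ 0.497 -0.099  0.078] 0.0018344650605620603
220 [ 0.494 -0.097  0.065] 0.105497144908828
221 [ 0.492 -0.098  0.077] 0.005364233857099452
keeper
202 [0.541 0.055 0.087]
203 [0.538 0.054 0.119]
204 [0.536 0.054 0.12 ]
205 [0.534 0.055 0.12 ]
206 [0.531 0.055 0.119]
207 [0.529 0.055 0.12 ]
208 [0.527 0.055 0.12 ]
209 [0.524 0.055 0.12 ]
210 [0.522 0.055 0.121]
211 [0.52  0.055 0.12 ]
212 [0.517 0.055 0.121]
213 [0.515 0.055 0.12 ]
214 [0.513 0.055 0.119]
215 [0.51  0.055 0.12 ]
216 [0.508 0.055 0.12 ]
217 [0.505 0.056 0.098]
218 [0.503 0.056 0.097]
219 [0.501 0.056 0.099]
220 [0.498 0.056 0.099]
221 [0.496 0.056 0.099]
table 0.00013892565079268637 deck 0.0859317374424092
```

Camera suggests landing at about 0.03 rad. I'll go quickly to about 0.07 rad, then feel for the sill.

Call:
carry_out:
  offset:
    - [0.37, 0.09, 0]
    - [0.37, 0.09, 0]
    - [0.37, 0.09, 0]
    - [0.37, 0.09, 0]
    - [0, 0, 0]
  delta_rot:
    - [0, 0, -1]
    - [0, 0, -1]
    - [0, 0, -1]
    - [0, 0, -1]
    - [0, 0, 0]

```text
time: 6.5
tool_pos: [0.5233, -0.0492, 0.143]
tcp_rot: [-1.152, 1.28, 1.25]
wrist_force: [7.9, 0.9, 1.7]
width: 0.18
```

Call:
carry_out:
  offset:
    - [0.19, 0.04, 0]
    - [0.19, 0.04, 0]
    - [0, 0, 0]
    - [0, 0, 0]
    - [0, 0, 0]
  delta_rot:
    - [0, 0, -0.5]
    - [0, 0, -0.5]
    - [0, 0, 0]
    - [0, 0, 0]
    - [0, 0, 0]

```text
time: 6.92
tool_pos: [0.5223, -0.0491, 0.1397]
tcp_rot: [-1.16, 1.269, 1.238]
wrist_force: [5.3, 0.9, 0.9]
width: 0.178
```

```bash
python3 -c "from h import *;where()"
```

```text
t 6.92 pos [ 0.522 -0.049  0.14 ] tilt 0.06490235450771908 F [5.305 0.864 0.926] Ftool [-1.268 -5.211  0.991] M [ 0.143 -0.908  0.031] w 0.178
0.0 [ 0.519 -0.049  0.125] 0.03 [ 0.521 -0.049  0.131] 0.06 [ 0.522 -0.049  0.138] 0.09 [ 0.524 -0.049  0.144] 0.12 [ 0.527 -0.049  0.15 ] 
lid from pos [0.068] [ 0.001 -0.   ]
```

Call:
carry_out:
  offset:
    - [0.19, 0.04, 0]
    - [0, 0, 0]
    - [0.1, 0.02, 0]
    - [0, 0, 0]
    - [0, 0, 0]
  delta_rot:
    - [0, 0, -0.5]
    - [0, 0, 0]
    - [0, 0, -0.25]
    - [0, 0, 0]
    - [0, 0, 0]

```text
time: 7.33
tool_pos: [0.5215, -0.0491, 0.137]
tcp_rot: [-1.167, 1.259, 1.229]
wrist_force: [5.4, 0.7, 4.6]
width: 0.183
```

Call:
carry_out:
  offset:
    - [0.1, 0.02, 0]
    - [0, 0, 0]
    - [0, 0, 0]
    - [0, 0, 0]
    - [0, 0, 0]
  delta_rot:
    - [0, 0, -0.25]
    - [0, 0, 0]
    - [0, 0, 0]
    - [0, 0, 0]
    - [0, 0, 0]

```text
time: 7.75
tool_pos: [0.5213, -0.0491, 0.1361]
tcp_rot: [-1.169, 1.256, 1.226]
wrist_force: [4.8, 0.3, 3.2]
width: 0.179
```

```bash
python3 -c "from h import *;where()"
```

```text
t 7.75 pos [ 0.521 -0.049  0.136] tilt 0.047549609561759146 F [4.772 0.318 3.152] Ftool [-3.376 -4.608  0.43 ] M [ 0.144 -0.73   0.041] w 0.179
0.0 [ 0.519 -0.049  0.125] 0.03 [ 0.521 -0.049  0.131] 0.06 [ 0.522 -0.049  0.138] 0.09 [ 0.524 -0.049  0.144] 0.12 [ 0.527 -0.049  0.15 ] 
lid from pos [0.051] [ 0.001 -0.   ]
```

Call:
carry_out:
  offset:
    - [0.1, 0.02, 0]
    - [0, 0, 0]
    - [0, 0, 0]
    - [0, 0, 0]
    - [0, 0, 0]
  delta_rot:
    - [0, 0, -0.25]
    - [0, 0, 0]
    - [0, 0, 0]
    - [0, 0, 0]
    - [0, 0, 0]

```text
time: 8.17
tool_pos: [0.521, -0.0491, 0.1351]
tcp_rot: [-1.171, 1.253, 1.223]
wrist_force: [5.3, 0.9, 4.6]
width: 0.18
```

Call:
carry_out:
  offset:
    - [0.1, 0.02, 0]
    - [0, 0, 0]
    - [0, 0, 0]
    - [0, 0, 0]
    - [0, 0, 0]
  delta_rot:
    - [0, 0, -0.25]
    - [0, 0, 0]
    - [0, 0, 0]
    - [0, 0, 0]
    - [0, 0, 0]

```text
time: 8.58
tool_pos: [0.5207, -0.0491, 0.1342]
tcp_rot: [-1.173, 1.25, 1.219]
wrist_force: [4.9, 0.5, 4.6]
width: 0.184
```

```bash
python3 -c "from h import *;where()"
```

```text
t 8.58 pos [ 0.521 -0.049  0.134] tilt 0.03892376031167635 F [4.938 0.531 4.632] Ftool [-4.821 -4.74   0.644] M [ 0.214 -0.746  0.039] w 0.184
0.0 [ 0.519 -0.049  0.125] 0.03 [ 0.521 -0.049  0.131] 0.06 [ 0.522 -0.049  0.138] 0.09 [ 0.524 -0.049  0.144] 0.12 [ 0.527 -0.049  0.15 ] 
lid from pos [0.042] [ 0.001 -0.   ]
```

Now 0.5 mm per step, near the expected landing.

Call:
carry_out:
  offset:
    - [0.07, 0.02, 0]
    - [0, 0, 0]
    - [0, 0, 0]
    - [0, 0, 0]
    - [0, 0, 0]
  delta_rot:
    - [0, 0, -0.2]
    - [0, 0, 0]
    - [0, 0, 0]
    - [0, 0, 0]
    - [0, 0, 0]

```text
time: 9.0
tool_pos: [0.5206, -0.0491, 0.1336]
tcp_rot: [-1.175, 1.247, 1.217]
wrist_force: [6.0, 0.3, 4.8]
width: 0.182
```

Call:
carry_out:
  offset:
    - [0.06, 0.01, 0]
    - [0, 0, 0]
    - [0, 0, 0]
    - [0, 0, 0]
    - [0, 0, 0]
  delta_rot:
    - [0, 0, -0.15]
    - [0, 0, 0]
    - [0, 0, 0]
    - [0, 0, 0]
    - [0, 0, 0]

```text
time: 9.42
tool_pos: [0.5204, -0.0491, 0.133]
tcp_rot: [-1.176, 1.245, 1.215]
wrist_force: [4.9, 1.0, 4.2]
width: 0.179
```

```bash
python3 -c "from h import *;where()"
```

```text
t 9.42 pos [ 0.52  -0.049  0.133] tilt 0.03272450583564461 F [4.934 1.027 4.238] Ftool [-4.398 -4.766  1.14 ] M [ 0.209 -0.665 -0.006] w 0.179
0.0 [ 0.519 -0.049  0.125] 0.03 [ 0.521 -0.049  0.131] 0.06 [ 0.522 -0.049  0.138] 0.09 [ 0.524 -0.049  0.144] 0.12 [ 0.527 -0.049  0.15 ] 
lid from pos [0.037] [ 0.001 -0.   ]
```

Call:
carry_out:
  offset:
    - [0.06, 0.01, 0]
    - [0, 0, 0]
    - [0, 0, 0]
    - [0, 0, 0]
    - [0, 0, 0]
  delta_rot:
    - [0, 0, -0.15]
    - [0, 0, 0]
    - [0, 0, 0]
    - [0, 0, 0]
    - [0, 0, 0]

```text
time: 9.83
tool_pos: [0.5202, -0.049, 0.1324]
tcp_rot: [-1.178, 1.244, 1.213]
wrist_force: [4.9, 2.0, 5.1]
width: 0.183
```

Call:
carry_out:
  offset:
    - [0.06, 0.01, 0]
    - [0, 0, 0]
    - [0, 0, 0]
    - [0, 0, 0]
    - [0, 0, 0]
  delta_rot:
    - [0, 0, -0.15]
    - [0, 0, 0]
    - [0, 0, 0]
    - [0, 0, 0]
    - [0, 0, 0]

```text
time: 10.25
tool_pos: [0.5201, -0.0491, 0.1319]
tcp_rot: [-1.179, 1.242, 1.211]
wrist_force: [5.0, 1.3, 4.5]
width: 0.176
```

```bash
python3 -c "from h import *;where()"
```

```text
t 10.25 pos [ 0.52  -0.049  0.132] tilt 0.027689350761804316 F [5.015 1.321 4.538] Ftool [-4.676 -4.854  1.437] M [ 0.228 -0.573  0.032] w 0.176
0.0 [ 0.519 -0.049  0.125] 0.03 [ 0.521 -0.049  0.131] 0.06 [ 0.522 -0.049  0.138] 0.09 [ 0.524 -0.049  0.144] 0.12 [ 0.527 -0.049  0.15 ] 
lid from pos [0.031] [ 0.001 -0.   ]
```

Call:
carry_out:
  offset:
    - [0.06, 0.01, 0]
    - [0, 0, 0]
    - [0, 0, 0]
    - [0, 0, 0]
    - [0, 0, 0]
  delta_rot:
    - [0, 0, -0.15]
    - [0, 0, 0]
    - [0, 0, 0]
    - [0, 0, 0]
    - [0, 0, 0]

```text
time: 10.67
tool_pos: [0.5199, -0.0491, 0.1313]
tcp_rot: [-1.18, 1.24, 1.209]
wrist_force: [3.9, 0.9, 5.1]
width: 0.181
```

Call:
carry_out:
  offset:
    - [0.06, 0.01, 0]
    - [0, 0, 0]
    - [0, 0, 0]
    - [0, 0, 0]
    - [0, 0, 0]
  delta_rot:
    - [0, 0, -0.15]
    - [0, 0, 0]
    - [0, 0, 0]
    - [0, 0, 0]
    - [0, 0, 0]

```text
time: 11.08
tool_pos: [0.5198, -0.049, 0.1308]
tcp_rot: [-1.181, 1.238, 1.207]
wrist_force: [3.8, 0.7, 6.0]
width: 0.181
```

```bash
python3 -c "from h import *;where()"
```

```text
t 11.08 pos [ 0.52  -0.049  0.131] tilt 0.022578396408815322 F [3.817 0.744 5.956] Ftool [-6.041 -3.662  0.828] M [ 0.213 -0.499  0.08 ] w 0.181
0.0 [ 0.519 -0.049  0.125] 0.03 [ 0.521 -0.049  0.131] 0.06 [ 0.522 -0.049  0.138] 0.09 [ 0.524 -0.049  0.144] 0.12 [ 0.527 -0.049  0.15 ] 
lid from pos [0.026] [ 0.001 -0.   ]
```

Call:
carry_out:
  offset:
    - [0.06, 0.01, 0]
    - [0, 0, 0]
    - [0, 0, 0]
    - [0, 0, 0]
    - [0, 0, 0]
  delta_rot:
    - [0, 0, -0.15]
    - [0, 0, 0]
    - [0, 0, 0]
    - [0, 0, 0]
    - [0, 0, 0]

```text
time: 11.5
tool_pos: [0.5199, -0.0491, 0.1307]
tcp_rot: [-1.183, 1.236, 1.205]
wrist_force: [4.2, 1.3, 9.7]
width: 0.181
```

Call:
carry_out:
  offset:
    - [0.06, 0.01, 0]
    - [0, 0, 0]
    - [0, 0, 0]
    - [0, 0, 0]
    - [0, 0, 0]
  delta_rot:
    - [0, 0, -0.15]
    - [0, 0, 0]
    - [0, 0, 0]
    - [0, 0, 0]
    - [0, 0, 0]

```text
time: 11.92
tool_pos: [0.5199, -0.0491, 0.1307]
tcp_rot: [-1.184, 1.234, 1.203]
wrist_force: [3.1, 1.2, 12.3]
width: 0.185
```

```bash
python3 -c "from h import *;where()"
```

```text
t 11.92 pos [ 0.52  -0.049  0.131] tilt 0.01683072004596344 F [ 3.051  1.191 12.315] Ftool [-12.366  -2.814   1.247] M [0.224 0.02  0.075] w 0.185
0.0 [ 0.519 -0.049  0.125] 0.03 [ 0.521 -0.049  0.131] 0.06 [ 0.522 -0.049  0.138] 0.09 [ 0.524 -0.049  0.144] 0.12 [ 0.527 -0.049  0.15 ] 
lid from pos [0.026] [ 0. -0.]
```

Lid landed: z has stopped at 0.1307 m and the force has risen to 12 N. Now slide the bolt.

Call:
carry_out:
  offset:
    - [0, 0, 0.3]
    - [0, 0, 0.3]
    - [0, 0, 0.3]
    - [0, 0, 0.3]
    - [0, 0, 0]
  delta_rot:
    - [0, 0, 0]
    - [0, 0, 0]
    - [0, 0, 0]
    - [0, 0, 0]
    - [0, 0, 0]

```text
time: 12.33
tool_pos: [0.5201, -0.0374, 0.1307]
tcp_rot: [-1.185, 1.234, 1.203]
wrist_force: [3.4, -1.6, 11.2]
width: 0.179
```

```bash
python3 -c "from h import *;where()"
```

```text
t 12.33 pos [ 0.52  -0.037  0.131] tilt 0.016967992232493248 F [ 3.441 -1.63  11.211] Ftool [-11.265  -3.289  -1.573] M [0.01  0.044 0.035] w 0.179
0.0 [ 0.519 -0.049  0.125] 0.03 [ 0.521 -0.049  0.131] 0.06 [ 0.522 -0.049  0.138] 0.09 [ 0.524 -0.049  0.144] 0.12 [ 0.527 -0.049  0.15 ] 
lid from pos [0.026] [ 0. -0.]
```

Call:
carry_out:
  offset:
    - [0, 0, 0.2]
    - [0, 0, 0.2]
    - [0, 0, 0.1]
    - [0, 0, 0.1]
    - [0, 0, 0]
  delta_rot:
    - [0, 0, 0]
    - [0, 0, 0]
    - [0, 0, 0]
    - [0, 0, 0]
    - [0, 0, 0]

```text
time: 12.75
tool_pos: [0.5202, -0.0317, 0.1307]
tcp_rot: [-1.185, 1.235, 1.203]
wrist_force: [2.8, -1.0, 11.8]
width: 0.182
```

Call:
carry_out:
  offset:
    - [0, 0, 0.1]
    - [0, 0, 0]
    - [0, 0, 0.1]
    - [0, 0, 0]
    - [0, 0, 0]
  delta_rot:
    - [0, 0, 0]
    - [0, 0, 0]
    - [0, 0, 0]
    - [0, 0, 0]
    - [0, 0, 0]

```text
time: 13.17
tool_pos: [0.5203, -0.0298, 0.1307]
tcp_rot: [-1.185, 1.235, 1.203]
wrist_force: [2.7, -1.5, 11.4]
width: 0.179
```

Call:
carry_out:
  offset:
    - [0, 0, 0.1]
    - [0, 0, 0]
    - [0, 0, 0.1]
    - [0, 0, 0]
    - [0, 0, 0]
  delta_rot:
    - [0, 0, 0]
    - [0, 0, 0]
    - [0, 0, 0]
    - [0, 0, 0]
    - [0, 0, 0]

```text
time: 13.58
tool_pos: [0.5203, -0.0278, 0.1307]
tcp_rot: [-1.185, 1.235, 1.203]
wrist_force: [2.8, -1.6, 11.2]
width: 0.18
```

Call:
carry_out:
  offset:
    - [0, 0, 0.1]
    - [0, 0, 0]
    - [0, 0, 0.1]
    - [0, 0, 0]
    - [0, 0, 0]
  delta_rot:
    - [0, 0, 0]
    - [0, 0, 0]
    - [0, 0, 0]
    - [0, 0, 0]
    - [0, 0, 0]

```text
time: 14.0
tool_pos: [0.5203, -0.0258, 0.1307]
tcp_rot: [-1.185, 1.235, 1.203]
wrist_force: [3.1, -1.3, 12.7]
width: 0.179
```

Call:
carry_out:
  offset:
    - [0, 0, 0.1]
    - [0, 0, 0]
    - [0, 0, 0.1]
    - [0, 0, 0]
    - [0, 0, 0]
  delta_rot:
    - [0, 0, 0]
    - [0, 0, 0]
    - [0, 0, 0]
    - [0, 0, 0]
    - [0, 0, 0]

```text
time: 14.42
tool_pos: [0.5203, -0.0238, 0.1306]
tcp_rot: [-1.185, 1.235, 1.203]
wrist_force: [2.9, -1.1, 11.2]
width: 0.184
```

Call:
carry_out:
  offset:
    - [0, 0, 0.1]
    - [0, 0, 0]
    - [0, 0, 0.1]
    - [0, 0, 0]
    - [0, 0, 0]
  delta_rot:
    - [0, 0, 0]
    - [0, 0, 0]
    - [0, 0, 0]
    - [0, 0, 0]
    - [0, 0, 0]

```text
time: 14.83
tool_pos: [0.5204, -0.0218, 0.1307]
tcp_rot: [-1.185, 1.235, 1.203]
wrist_force: [2.2, -1.9, 11.7]
width: 0.183
```

Call:
carry_out:
  offset:
    - [0, 0, 0.1]
    - [0, 0, 0]
    - [0, 0, 0.1]
    - [0, 0, 0]
    - [0, 0, 0]
  delta_rot:
    - [0, 0, 0]
    - [0, 0, 0]
    - [0, 0, 0]
    - [0, 0, 0]
    - [0, 0, 0]

```text
time: 15.25
tool_pos: [0.5205, -0.0198, 0.1307]
tcp_rot: [-1.185, 1.235, 1.203]
wrist_force: [1.5, -1.0, 12.1]
width: 0.181
```

Call:
carry_out:
  offset:
    - [0, 0, 0.1]
    - [0, 0, 0]
    - [0, 0, 0.1]
    - [0, 0, 0]
    - [0, 0, 0]
  delta_rot:
    - [0, 0, 0]
    - [0, 0, 0]
    - [0, 0, 0]
    - [0, 0, 0]
    - [0, 0, 0]

```text
time: 15.67
tool_pos: [0.5205, -0.0178, 0.1307]
tcp_rot: [-1.185, 1.235, 1.203]
wrist_force: [2.4, -1.1, 11.7]
width: 0.178
```

Call:
carry_out:
  offset:
    - [0, 0, 0.1]
    - [0, 0, 0]
    - [0, 0, 0.1]
    - [0, 0, 0]
    - [0, 0, 0]
  delta_rot:
    - [0, 0, 0]
    - [0, 0, 0]
    - [0, 0, 0]
    - [0, 0, 0]
    - [0, 0, 0]

```text
time: 16.08
tool_pos: [0.5205, -0.0158, 0.1307]
tcp_rot: [-1.185, 1.235, 1.203]
wrist_force: [2.9, -1.5, 12.1]
width: 0.179
```

Call:
carry_out:
  offset:
    - [0, 0, 0.1]
    - [0, 0, 0]
    - [0, 0, 0.1]
    - [0, 0, 0]
    - [0, 0, 0]
  delta_rot:
    - [0, 0, 0]
    - [0, 0, 0]
    - [0, 0, 0]
    - [0, 0, 0]
    - [0, 0, 0]

```text
time: 16.5
tool_pos: [0.5206, -0.0138, 0.1307]
tcp_rot: [-1.185, 1.235, 1.203]
wrist_force: [2.0, -2.3, 12.6]
width: 0.18
```

Call:
carry_out:
  offset:
    - [0, 0, 0.05]
    - [0, 0, 0]
    - [0, 0, 0.05]
    - [0, 0, 0]
    - [0, 0, 0]
  delta_rot:
    - [0, 0, 0]
    - [0, 0, 0]
    - [0, 0, 0]
    - [0, 0, 0]
    - [0, 0, 0]

```text
time: 16.92
tool_pos: [0.5206, -0.0128, 0.1307]
tcp_rot: [-1.185, 1.235, 1.203]
wrist_force: [1.9, -0.7, 12.6]
width: 0.182
```

Call:
carry_out:
  offset:
    - [0, 0, 0.05]
    - [0, 0, 0]
    - [0, 0, 0.05]
    - [0, 0, 0]
    - [0, 0, 0]
  delta_rot:
    - [0, 0, 0]
    - [0, 0, 0]
    - [0, 0, 0]
    - [0, 0, 0]
    - [0, 0, 0]

```text
time: 17.33
tool_pos: [0.5206, -0.0119, 0.1307]
tcp_rot: [-1.185, 1.235, 1.203]
wrist_force: [2.2, -2.6, 11.7]
width: 0.183
```

Call:
carry_out:
  offset:
    - [0, 0, 0.05]
    - [0, 0, 0]
    - [0, 0, 0.05]
    - [0, 0, 0]
    - [0, 0, 0]
  delta_rot:
    - [0, 0, 0]
    - [0, 0, 0]
    - [0, 0, 0]
    - [0, 0, 0]
    - [0, 0, 0]

```text
time: 17.75
tool_pos: [0.5206, -0.0108, 0.1307]
tcp_rot: [-1.185, 1.235, 1.203]
wrist_force: [2.7, -2.1, 12.2]
width: 0.178
```

Call:
carry_out:
  offset:
    - [0, 0, 0.05]
    - [0, 0, 0]
    - [0, 0, 0.05]
    - [0, 0, 0]
    - [0, 0, 0]
  delta_rot:
    - [0, 0, 0]
    - [0, 0, 0]
    - [0, 0, 0]
    - [0, 0, 0]
    - [0, 0, 0]

```text
time: 18.17
tool_pos: [0.5207, -0.0098, 0.1307]
tcp_rot: [-1.185, 1.235, 1.203]
wrist_force: [2.4, -2.1, 11.8]
width: 0.178
```

Call:
carry_out:
  offset:
    - [0, 0, 0.05]
    - [0, 0, 0]
    - [0, 0, 0.05]
    - [0, 0, 0]
    - [0, 0, 0]
  delta_rot:
    - [0, 0, 0]
    - [0, 0, 0]
    - [0, 0, 0]
    - [0, 0, 0]
    - [0, 0, 0]

```text
time: 18.58
tool_pos: [0.5207, -0.0089, 0.1307]
tcp_rot: [-1.185, 1.235, 1.203]
wrist_force: [2.7, -2.1, 11.3]
width: 0.183
```

Call:
carry_out:
  offset:
    - [0, 0, 0.05]
    - [0, 0, 0]
    - [0, 0, 0.05]
    - [0, 0, 0]
    - [0, 0, 0]
  delta_rot:
    - [0, 0, 0]
    - [0, 0, 0]
    - [0, 0, 0]
    - [0, 0, 0]
    - [0, 0, 0]

```text
time: 19.0
tool_pos: [0.5207, -0.0079, 0.1307]
tcp_rot: [-1.185, 1.235, 1.203]
wrist_force: [2.8, -1.6, 12.1]
width: 0.178
```

Call:
carry_out:
  offset:
    - [0, 0, 0.05]
    - [0, 0, 0]
    - [0, 0, 0.05]
    - [0, 0, 0]
    - [0, 0, 0]
  delta_rot:
    - [0, 0, 0]
    - [0, 0, 0]
    - [0, 0, 0]
    - [0, 0, 0]
    - [0, 0, 0]

```text
time: 19.42
tool_pos: [0.5207, -0.0068, 0.1307]
tcp_rot: [-1.185, 1.235, 1.203]
wrist_force: [1.6, -1.8, 11.7]
width: 0.18
```

Call:
carry_out:
  offset:
    - [0, 0, 0.05]
    - [0, 0, 0]
    - [0, 0, 0.05]
    - [0, 0, 0]
    - [0, 0, 0]
  delta_rot:
    - [0, 0, 0]
    - [0, 0, 0]
    - [0, 0, 0]
    - [0, 0, 0]
    - [0, 0, 0]

```text
time: 19.83
tool_pos: [0.5208, -0.0065, 0.1307]
tcp_rot: [-1.186, 1.236, 1.203]
wrist_force: [2.1, -3.8, 11.9]
width: 0.181
```

Call:
carry_out:
  offset:
    - [0, 0, 0.05]
    - [0, 0, 0]
    - [0, 0, 0]
    - [0, 0, 0]
    - [0, 0, 0]
  delta_rot:
    - [0, 0, 0]
    - [0, 0, 0]
    - [0, 0, 0]
    - [0, 0, 0]
    - [0, 0, 0]

```text
time: 20.25
tool_pos: [0.5208, -0.0065, 0.1307]
tcp_rot: [-1.187, 1.236, 1.202]
wrist_force: [2.4, -6.2, 12.7]
width: 0.185
```

Call:
carry_out:
  offset:
    - [0, 0, 0.05]
    - [0, 0, 0]
    - [0, 0, 0]
    - [0, 0, 0]
    - [0, 0, 0]
  delta_rot:
    - [0, 0, 0]
    - [0, 0, 0]
    - [0, 0, 0]
    - [0, 0, 0]
    - [0, 0, 0]

```text
time: 20.67
tool_pos: [0.5208, -0.0064, 0.1307]
tcp_rot: [-1.187, 1.237, 1.202]
wrist_force: [1.8, -7.6, 11.5]
width: 0.18
```

The bolt has hit its hard stop: y has stopped at -0.0064 m after 42.7 mm of travel, with the reaction rising to 7.6 N. Release the tab and back off along it.

Call:
carry_out:
  offset:
    - [0, 0, 0]
    - [0, 0, 0]
    - [0, 0, 0]
    - [0, 0, 0]
    - [0, 0, 0]
  delta_rot:
    - [0, 0, 0]
    - [0, 0, 0]
    - [0, 0, 0]
    - [0, 0, 0]
    - [0, 0, 0]
  fingers: 0.1

```text
time: 21.08
tool_pos: [0.5185, -0.0038, 0.1276]
tcp_rot: [-1.181, 1.238, 1.208]
wrist_force: [0.2, -0.3, 0.5]
width: 0.551
```

Call:
carry_out:
  offset:
    - [0, 0, 0]
    - [0, 0, 0]
    - [0, 0, 0]
    - [0, 0, 0]
    - [0, 0, 0]
  delta_rot:
    - [0, 0, 0]
    - [0, 0, 0]
    - [0, 0, 0]
    - [0, 0, 0]
    - [0, 0, 0]

```text
time: 21.5
tool_pos: [0.5197, -0.0039, 0.1287]
tcp_rot: [-1.182, 1.236, 1.206]
wrist_force: [0.1, 1.2, 0.4]
width: 0.547
```

Call:
carry_out:
  offset:
    - [-0.5, 0, -0.2]
    - [-1, 0, 0]
    - [-1.5, 0, 0]
    - [-2, 0, 0]
    - [-2, 0, 0]
  delta_rot:
    - [0, 0, 0]
    - [0, 0, 0]
    - [0, 0, 0]
    - [0, 0, 0]
    - [0, 0, 0]

```text
time: 21.92
tool_pos: [0.5209, -0.006, 0.2]
tcp_rot: [-1.182, 1.237, 1.206]
wrist_force: [-0.1, -0.0, 0.5]
width: 0.552
```

Call:
carry_out:
  offset:
    - [-3, 0, 0]
    - [-3, 0, -3]
    - [-2, 0, -4]
    - [0, 0, -4]
    - [0, 0, -4]
  delta_rot:
    - [0, 0, 0]
    - [0, 0, 0]
    - [0, 0, 0]
    - [0, 0, 0]
    - [0, 0, 0]

```text
time: 22.33
tool_pos: [0.5205, -0.1543, 0.2811]
tcp_rot: [-1.188, 1.233, 1.201]
wrist_force: [1.2, 0.2, -1.3]
width: 0.554
```

Call:
carry_out:
  offset:
    - [0, 0, -4]
    - [0, 0, -4]
    - [0, 0, -3]
    - [0, 0, 0]
    - [0, 0, 0]
  delta_rot:
    - [0, 0, 0]
    - [0, 0, 0]
    - [0, 0, 0]
    - [0, 0, 0]
    - [0, 0, 0]

```text
time: 22.75
tool_pos: [0.5162, -0.2642, 0.2779]
tcp_rot: [-1.18, 1.237, 1.203]
wrist_force: [-0.3, 0.8, 0.6]
width: 0.549
```

```bash
python3 - <<'E'
from h import *
s=read_state();print(s['time'],s['tool_pos'],s['wrist_force'])
a,_=read_camera('side');b,d=read_camera('top');W=cloud('top',d)
k=W[130:190,275:345].reshape(-1,3);k=k[(k[:,2]>.06)&(k[:,2]<.16)];c=np.linalg.lstsq(np.c_[k[:,:2],np.ones(len(k))],k[:,2],rcond=None)[0];print('lid',c[:2],len(k))
m=(W[...,2]>.14)&(W[...,2]<.19);m[:180]=0;m[226:]=0;m[:,:240]=0;m[:,320:]=0
print('tab top',m.sum(),W[m].mean(0),W[m].min(0),W[m].max(0))
c1=a[150:310,170:320,::-1];c2=b[115:260,165:345,::-1]
f=lambda c:cv2.resize(c,(400,int(400*c.shape[0]/c.shape[1])),interpolation=cv2.INTER_CUBIC)
c1,c2=f(c1),f(c2);h=max(len(c1),len(c2));o=np.zeros((h,800,3),np.uint8);o[:len(c1),:400]=c1;o[:len(c2),400:]=c2
cv2.imwrite('pics/a3.png',o)
E
```

```text
22.75 [ 0.516 -0.264  0.278] [-0.255  0.832  0.562]
lid [-0.053 -0.002] 4177
tab top 45 [ 0.524 -0.007  0.169] [ 0.518 -0.014  0.164] [ 0.531 -0.001  0.173]
```

View pics/a3.png

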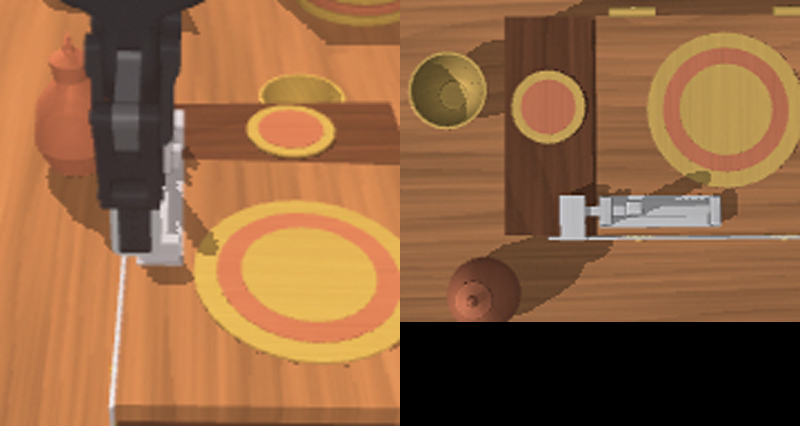

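The top view shows the bolt seated in the keeper at crop (572,215) and the lid closed. The bowl and pot haven't moved, and the tab at y ≈ -7 mm agrees with the felt home position. Handing in.

```bash
python3 -c "
from workcell import *
print(finish_job())"
```

```text
the job is handed in; nothing more can be done
None
```

I pressed the lid down onto its sill, pushed the bolt home into the keeper and let go. The bolt now holds the lid on its own, and I handed the job in at about 23 s.

- **Lid:** I gripped the bolt's tab and lowered the lid along its hinge arc until it landed at about 0.026 rad. The downward force at the wrist was about 12 N, of which roughly 5 N was the spring.
- **Bolt:** Still holding the lid down, I slid the bolt 42.7 mm with 1–2.6 N of friction until it stopped hard. The reaction there was 7.6 N.
- **After letting go:** The tab stayed at y ≈ -7 mm, against -6.5 mm felt at the stop. The bolt shows inside the keeper, and the robot is clear of everything. The bowl and pot look untouched. The mallet was outside the last picture, but the arm stayed well above it.
- **Disagreement:** The last camera fit gave a lid slope of about 0.053. I expected about 0.03, counting the bolt's play in the keeper. I put the difference down to depth noise and did not check further.

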